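Hold a spring clamp open astride a freshly glued cleat

ROBOT

A 7-joint arm with a two-finger parallel gripper is mounted at the origin on a cart in front of the work surface, level with it; the furniture and walls round the work are solid. World frame = base frame: x ahead of the robot, y to its left, z up, the work surface at z = 0. Lengths are in m, angles in rad, forces in N, time in s.
With the tool pointing down it reaches from about 0.425 to 0.95 m from the base axis. Payload 4.7 kg.
Tool frame: the origin (TCP) lies on the front face of the gripper's body, between the roots of the fingers; the fingertips stand 70 mm ahead of it and the grasp point (between the pads) lies 51 mm ahead of it; z points along the fingers, y is the line along which they close (so a half turn about z gives the same grasp; the last joint's range is limited). The gripper opens to 87 mm and grips with 3 to 60 N. Pads are 19 mm wide; open, the fingers measure 117 mm over their backs; the gripper's body (75 mm by 190 mm) begins 51 mm behind the grasp point.
Start: joints at [1.211, 0.469, -0.049, 1.532, 0.024, 1.141, -0.082], TCP at [0.219, -0.638, 0.292] pointing down, gripper open.
Joint ranges: [-2.59, 2.59], [-0.33, 1.99], [-1.39, 1.29], [0.1, 2.45], [-1.04, 4.18], [0.21, 1.99], [-2.66, 2.66]. Speed limits (rad/s): [2.57, 2.57, 3.14, 3.14, 3.14, 3.14, 3.14].

INTERFACE

Orientations are given as [roll, pitch, yaw] about the fixed x, y, z axes, in that order (R = Rz(yaw) Ry(pitch) Rx(roll)).
In Python, from rig import manip gives the robot as it stands.
- The arm moves only by the tool tcp_steps, called as name(argument=value, ...) on one line, values as JSON. Schema: {"type":"object","properties":{"motion":{"type":"array","items":{"type":"number"},"minItems":7,"maxItems":70},"grip_n":{"type":"number"},"only":{"type":"string"},"quiet":{"type":"boolean"},"lines":{"type":"string"}},"required":["motion"],"additionalProperties":false}. motion is one flat list of numbers that holds 1 to 10 rows one after another, with no inner brackets; each row has 7 numbers: the finger opening in m, then dx, dy, dz in normalised numbers (1 is 750 mm), then a rotation vector rx, ry, rz in a scale on which 1.0 is 90 degrees; each row shifts and turns the commanded pose from where the row before left it, along the tool's axes as they then stand; what a row does not reach is not made up. A row lasts 1/12 s, in which the tool goes at most 0.0417 m and 0.125 rad, less where a joint would pass 70% of its speed; a pose out of reach is approached as far as the arm can. The fingers move at their own pace and stop on an object; grip_n is the grip in N (left out, the last holds). Time passes only in rows, so rows that do not move let the fingers close. The tool returns the time, the measured TCP pose, the force, the opening and the grip force at its end. only (a regular expression) keeps the lines of the reply that match it, lines (a string "A,B") keeps lines A to B, and quiet returns only ok. No shift or turn number may pass 1 either way. Input that does not fit is refused with a message, and nothing moves.
- manip.read_state(): the state, without advancing time (a new reading comes with each control period).
- manip.capture(name): name is "side" or "top" or "wrist"; returns the picture (384x512x3 uint8, red, green, blue); there is no depth.
- manip.camera_info(name): a dict with "fx", "fy", "cx", "cy" (pixels), "R" (3x3) and "t" (3): a world point X has camera coordinates R X + t. Camera axes: x right, y down, z forward; pixel columns grow to the right and rows downward; lengths in m; the calibration is good to about 2 mm. A picture is of the moment at which its call begins: read the wrist's pose just before it. camera_info takes no time and is no camera call; for the wrist camera it gives the pose at the moment of the call.
- manip.job_done(): hands the job in; it is judged then, once.
The state is a dict: "time_s": time; "q": joint angles; "qvel": joint speeds; "joint_torque": joint torques, N m; "position": TCP position; "ee_rot": TCP orientation; "contact_force": force on the tool from outside, world axes, zero at the start; "moment": the same for the moment, N m; "finger_gap": finger opening in m; "grip_force": force on a finger pad.
Only numpy, scipy, OpenCV 4.12 (cv2) and the standard library are available. Lean on these libraries where they do the work, as an engineer would, in place of code of your own. Each camera call takes 0.05 s, during which the arm holds its last target. There are 200 camera calls.

TASK

Squeeze the handles of the big orange-handled spring clamp, take it off the clamp rail, and hold it squeezed open astride the top edge of the standing panel where the freshly glued cleat is, one jaw tip in front of the cleat and one behind the panel, the whole of both jaw tips lower than the top edge and neither touching the wood. Do not bump or shove the cleat or let the jaws bite on the work, and leave the small blue clamp and the other things on the bench alone. Finish while still holding the clamp open there, so that I can tap the cleat flush before it is let go.

Things in the scene. Friction and masses are not known exactly. Their poses are not given: they have to be found in the camera images.
- big_clamp: Big steel spring clamp, orange handle sleeves and jaw tips, 0.12 kg, 138 mm tall, 24 mm wide, biting the clamp rail, handles up. Like a clothes peg: squeezing the handles spreads the jaws below. This body is the lever on its own -x side: origin on the pivot, z up to the handles, y along the rivet (and rail), x across the jaws. Tips end 59 mm below the pivot; the throat is 10 mm below it.
- big_clamp_lever (a joint): Opening of the big clamp in rad: 0 at the start (jaws 10 mm apart, biting the rail), -0.2 shut, 0.58 fully open against a stop (jaw tips about 38 mm apart). A spring closes it: about 5 N on each handle to start opening, 14 N fully open; grip with 25 to 30 N. As the handles close each lever turns by half of this value, so big_clamp then leans, the pivot staying midway between the fingers.
- big_clamp_handle_a (a point): Point on the outer face of the handle sleeve on the -x side, 58 mm above the pivot: a good height for the finger pads. Sleeves reach from 36 to 79 mm above the pivot; at the start their outer faces are 53 mm apart at the foot and 66 mm at the top. Squeeze along the clamp's x; fully open they are about 32 mm apart at the foot, less at the top. A firmer grip cannot harm it.
- big_clamp_handle_b (a point): The same point on the other handle (+x side). The point midway between handle_a and handle_b is the place to grip.
- big_clamp_tip_a (a point): Middle of the inner face of the jaw tip on the clamp's -x side, 50 mm below the pivot; the tip is 18 mm high and 24 mm wide.
- big_clamp_tip_b (a point): Middle of the inner face of the other jaw tip (+x side); the point midway between tip_a and tip_b is the middle of the gap.
- small_clamp: Smaller spring clamp with blue handles and tips, 100 mm tall, on the same rail 70 to 95 mm from the big one, to its left or right; its handles end 190 mm above the bench; leave it there. Origin on its pivot.
- clamp_rail: Fixed wooden clamp rail: strip 10 mm thick (x) and 200 mm long (y), its top 125 mm above the bench, on a foot 70 x 200 mm. Origin on the bench under the middle of the strip. The throats of both clamps rest on the strip: the pivots stand 9.5 mm (big) and 7 mm (small) above its top.
- panel: Fixed plywood panel standing on edge in two slotted dark wooden feet (94 mm deep): 9 mm thick (x), 240 mm long (y), its top edge 122 mm above the bench. Origin on the bench under the middle of the panel; -x is the face toward the robot.
- cleat_top (a point): Point on the top edge, mid-thickness of panel and cleat together, mid-length of the cleat; z up, y along the panel, x across. The reddish cleat (11 mm thick, 64 long, 26 high, top flush with the panel's) sits on the panel's face toward the robot; panel plus cleat reach 10 mm to either side of this point along x. The glue is wet: the cleat slides along the panel when shoved with over 4 N.
- glue_bottle: White glue bottle with an orange nozzle standing on the bench, 159 mm tall; origin under its middle. Leave alone.
- tape_measure: Yellow tape measure, 65 mm tall, on the bench; origin under its middle. Leave alone.
- pine_block: Pine offcut 55 x 120 x 38 mm on the bench; origin under its middle. Leave alone.

How it is judged:
On the way:
1. the big clamp is squeezed open and lifted clear of the clamp rail (value of joint big_clamp_lever above 0.3 rad and z of big_clamp_tip_a in the frame of clamp_rail above 0.13 m and contact force between big_clamp and the fingers above 3 N), for 0.2 s.
At the end, for the whole second after the job is handed in: The robot holds the big clamp open (over 0.34 rad) and still, not touching the work, one jaw tip each side: middle of each tip's inner face at least 11.5 mm across from the middle of the stack, 5 to 40 mm below the top edge, at most 28 mm along from the middle of the cleat (value of joint big_clamp_lever above 0.34 rad and contact force between big_clamp and the fingers above 3 N and contact force between big_clamp and panel below 0.5 N and ((x of big_clamp_tip_a in the frame of cleat_top below -0.0115 m and x of big_clamp_tip_b in the frame of cleat_top above 0.0115 m) or (x of big_clamp_tip_b in the frame of cleat_top below -0.0115 m and x of big_clamp_tip_a in the frame of cleat_top above 0.0115 m)) and z of big_clamp_tip_a in the frame of cleat_top between -0.04 and -0.005 m and z of big_clamp_tip_b in the frame of cleat_top between -0.04 and -0.005 m and y of big_clamp_tip_a in the frame of cleat_top between -0.028 and 0.028 m and y of big_clamp_tip_b in the frame of cleat_top between -0.028 and 0.028 m and linear speed of big_clamp below 0.03 m/s); the arm keeps its last pose, push and grip.
It fails at once if the cleat is shoved more than 4 mm (distance of cleat_top from where it was at the start of the episode above 0.004 m).
It fails at once if the clamp bites or bumps the work with more than 12 N (contact force between big_clamp and panel above 12 N).
It fails at once if the small clamp is moved more than 15 mm (distance of small_clamp from where it was at the start of the episode above 0.015 m).
It fails at once if the glue bottle, tape measure or pine block is moved more than 20 mm (distance of any of glue_bottle, tape_measure, pine_block from where it was at the start of the episode above 0.02 m).
It also fails if it takes over 48 s, if anything falls off the work surface, if the arm or the gripper's body presses on something with over 40 N, if the wrist force passes 120 N, or if a joint passes its speed limit or range.

## Working session

There is one attempt and no reset: what is moved stays moved. The work goes in short steps, Python scripts to look and compute and a tool call to move; the robot and the scene stay as the last step left them, time stands still between calls to the robot, and variables do not carry over. Pictures are saved under pics/ and viewed, at most 10 in all, crops included, and the job is handed in when it is done.

```bash
ls; mkdir -p pics; python3 - <<'E'
from rig import manip
import cv2,numpy as np
s=manip.read_state();print(s['time_s'],s['position'],s['ee_rot'],s['finger_gap'])
a=manip.capture('side');b=manip.capture('top')
for n,i in(('side',a),('top',b)):
    cv2.imwrite(f'pics/{n}0.png',i[:,:,::-1]);c=manip.camera_info(n);print(n,c)
E
```

```text
pics
rig.py
0.0 [ 0.21907144 -0.63797859  0.29118669] [-3.13963886e+00  1.02386003e-04  3.30776090e-01] 0.08670632771083972
side {'fx': 384.6128878737436, 'fy': 384.6128878737436, 'cx': 256.63201367227646, 'cy': 196.18348953232572, 'R': array([[-0.93908821, -0.34319046, -0.01826556],
       [-0.20125334,  0.59222529, -0.78023477],
       [ 0.27858646, -0.72903327, -0.62522002]]), 't': array([0.49739866, 0.22619563, 0.89512609])}
top {'fx': 371.2346800119264, 'fy': 371.2346800119264, 'cx': 257.1037364750466, 'cy': 193.43130032312962, 'R': array([[-0.01048187, -0.99994454, -0.00102007],
       [-0.97923561,  0.01047132, -0.20245487],
       [ 0.20245433, -0.00112322, -0.97929106]]), 't': array([0.009067  , 0.53202766, 0.93686153])}
```

View pics/side0.png

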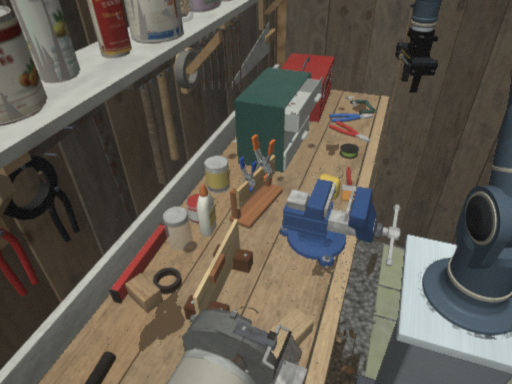

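View pics/top0.png

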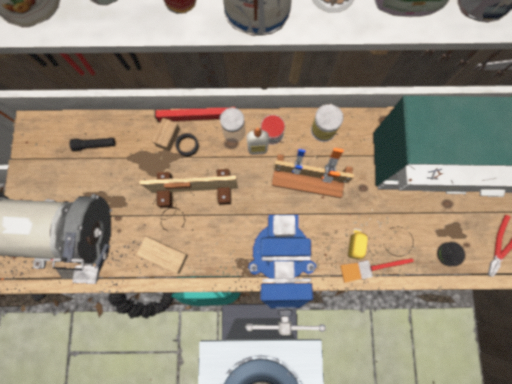

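The side view shows the rail with the big orange clamp at about (263,155), the small blue one at (247,172), the panel from (190,305) to (240,230), and the bottle at (206,212). In the top view the rail runs (275,165) to (352,175), with the big clamp at (336,155) and the small one at (299,157). The panel runs (140,184) to (237,180). I'll zoom in on these.

```bash
python3 - <<'E'
import cv2,numpy as np
a=cv2.imread('pics/side0.png');b=cv2.imread('pics/top0.png')
r=lambda i,x,y,w,h,k:cv2.resize(i[y:y+h,x:x+w],None,fx=k,fy=k,interpolation=cv2.INTER_CUBIC)
A=r(a,170,120,130,200,3) #390x600
B=r(b,260,140,100,60,4);C=r(b,135,160,100+5,50,3.8)
o=np.zeros((600,800,3),np.uint8);o[:,:390]=A;o[:240,395:795]=B;o[250:250+C.shape[0],395:395+C.shape[1]]=C
cv2.imwrite('pics/z0.png',o)
E
```

```text
(no output)
```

View pics/z0.png

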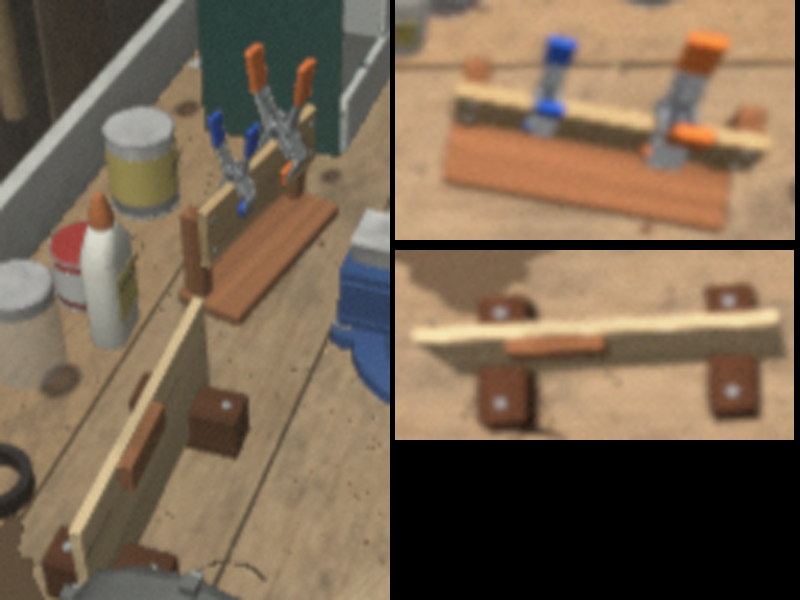

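The zoom shows the big clamp's handles at side pixels (255,138) and (272,143), and at top pixels (338,152) and (334.5,174). The rail strip top runs (275,162) to (354,176). The cleat is at top pixels (164–190,183), and the panel's top edge runs (140,182) to (236,177). Next: triangulating coarsely.

```bash
cat > h.py <<'E'
import numpy as np
from scipy.spatial.transform import Rotation as Ro
from rig import manip
def ray(c,p):
    o=-c['R'].T@c['t'];d=c['R'].T@np.array([(p[0]-c['cx'])/c['fx'],(p[1]-c['cy'])/c['fy'],1]);return o,d/np.linalg.norm(d)
def plane(c,p,z):
    o,d=ray(c,p);return o+d*(z-o[2])/d[2]
def tri(obs):
    A=np.zeros((3,3));b=np.zeros(3);L=[ray(c,p) for c,p in obs]
    for o,d in L:
        P=np.eye(3)-np.outer(d,d);A+=P;b+=P@o
    X=np.linalg.solve(A,b);return X,[np.linalg.norm((np.eye(3)-np.outer(d,d))@(X-o)) for o,d in L]
def proj(c,X):
    v=c['R']@X+c['t'];return np.array([c['fx']*v[0]/v[2]+c['cx'],c['fy']*v[1]/v[2]+c['cy']])
def totool(v):  # world vector to tool axes
    s=manip.read_state();return Ro.from_euler('xyz',s['ee_rot']).inv().apply(v)
E
python3 - <<'E'
from h import *
np.set_printoptions(precision=4,suppress=True)
S=manip.camera_info('side');T=manip.camera_info('top');W=manip.camera_info('wrist')
print('far',tri([(S,(255,138.3)),(T,(337.8,152.5))]));print('near',tri([(S,(272,142.7)),(T,(334.5,173.75))]))
for p in((275,162),(353.75,176.25)):print('rail',plane(T,p,.125))
for p in((140.3,181.8),(236.3,177.1),(164,184),(190,183.2)):print('panel',plane(T,p,.122))
for p in((201,300),(76,530),(128,470),(163,405)):print('paneltop side',plane(S,(170+p[0]/3,120+p[1]/3),.122))
print('box top', plane(T,(375,135),.2),plane(T,(385,190),0.))
s=manip.read_state();R=Ro.from_euler('xyz',s['ee_rot']);print(R.as_matrix())
o=-W['R'].T@W['t'];print('cam in tool',R.inv().apply(o-s['position']),(W['R']@R.as_matrix()),W['fx'])
E
```

```text
far (array([ 0.5971, -0.1842,  0.2021]), [np.float64(0.0007328765062104239), np.float64(0.0007328765062105619)])
near (array([ 0.5449, -0.1736,  0.2041]), [np.float64(0.00025169006559024634), np.float64(0.00025169006559017256)])
rail [ 0.5979 -0.0424  0.125 ]
rail [ 0.5588 -0.2385  0.125 ]
panel [0.551  0.2954 0.122 ]
panel [0.5605 0.0552 0.122 ]
panel [0.5447 0.2358 0.122 ]
panel [0.546  0.1709 0.122 ]
paneltop side [0.5543 0.064  0.122 ]
paneltop side [0.5467 0.2973 0.122 ]
paneltop side [0.5357 0.2409 0.122 ]
paneltop side [0.5373 0.178  0.122 ]
box top [ 0.639  -0.2744  0.2   ] [ 0.5494 -0.3579  0.    ]
[[ 0.9458  0.3248 -0.0006]
 [ 0.3248 -0.9458  0.0016]
 [-0.0001 -0.0018 -1.    ]]
cam in tool [ 0.0668  0.0002 -0.093 ] [[ 0.0001  1.     -0.0003]
 [-0.969   0.     -0.247 ]
 [-0.247   0.0004  0.969 ]] 320.1284882514369
```

Careful with the scale: shifts go in shares of 750 mm and turns go in shares of 90 degrees. That gives: -0.04 m / 0.75 = -0.0533, -0.035 m / 0.75 = -0.0467, -0.116 rad / 1.5708 = -0.0738.

```bash
python3 - <<'E'
from h import *
S=manip.camera_info('side')
b=plane(S,(285,166),0.);print('box corner',b)
for z in(.1,.15,.2,.25,.3):print(z,proj(S,b+[0,0,z]))
E
```

```text
box corner [ 0.55999963 -0.36631726  0.        ]
0.1 [285.85301574 140.5984452 ]
0.15 [286.31219178 126.92485793]
0.2 [286.79542904 112.53476262]
0.25 [287.30466967  97.37032552]
0.3 [287.84207057  81.36731663]
```

tcp_steps(motion=[0.087,0,0,-0.0533,0,0,-0.0738,0.087,0,0,-0.0467,0,0,-0.0738,0.087,0,0,0,0,0,-0.0738,0.087,0,0,0,0,0,-0.0738,0.087,0,0,0,0,0,-0.0738,0.087,0,0,0,0,0,-0.0738,0.087,0,0,0,0,0,-0.0738,0.087,0,0,0,0,0,-0.0738,0.087,0,0,0,0,0,-0.0738])

```text
time_s: 0.85
position: [0.2192, -0.6382, 0.3666]
ee_rot: [-3.141, -0.001, 1.381]
contact_force: [-0.4, 0.3, 1.0]
finger_gap: 0.0873
grip_force: 0.0
```

```bash
python3 -c "
from h import *
print(totool(np.array([.571,-.179,.365])-manip.read_state()['position']),manip.read_state()['q'])"
```

```text
[0.51742289 0.25867073 0.00195522] [ 1.35108889  0.43486692 -0.25495608  1.42552324  0.11049426  1.29639664
  0.89857224]
```

In the tool's units: 0.0345 m / 0.75 = 0.046, 0.0172 m / 0.75 = 0.0229.

tcp_steps(motion=[0.087,0.046,0.0229,0,0,0,0,0.087,0.046,0.0229,0,0,0,0,0.087,0.046,0.0229,0,0,0,0,0.087,0.046,0.0229,0,0,0,0,0.087,0.046,0.0229,0,0,0,0,0.087,0.046,0.0229,0,0,0,0,0.087,0.046,0.0229,0,0,0,0,0.087,0.046,0.0229,0,0,0,0,0.087,0.046,0.0229,0,0,0,0,0.087,0.046,0.0229,0,0,0,0])

```text
time_s: 1.68
position: [0.4557, -0.3318, 0.367]
ee_rot: [-3.141, 0.0, 1.375]
contact_force: [0.7, -0.4, 0.4]
finger_gap: 0.087
grip_force: 0.0
```

```bash
python3 - <<'E'
from h import *
import cv2
s=manip.read_state();print(totool(np.array([.571,-.179,.365])-s['position']),s['q'])
E
```

```text
[0.17232375 0.08326049 0.00194099] [ 0.90392259  0.26040318 -0.43081671  1.68406624  0.1148726   1.2226003
  0.2503359 ]
```

```bash
cat > snap.py <<'E'
import sys,pickle,cv2
from h import *
n=sys.argv[1];c=manip.camera_info('wrist');s=manip.read_state();i=manip.capture('wrist')
cv2.imwrite(f'pics/{n}.png',i[:,:,::-1]);pickle.dump((c,s),open(f'pics/{n}.pkl','wb'));print(s['position'])
E
```

tcp_steps(motion=[0.087,0.0373,0.028,0,0,0,0,0.087,0.0373,0.028,0,0,0,0,0.087,0.0373,0.028,0,0,0,0,0.087,0.0373,0.028,0,0,0,0,0.087,0,0,0,0,0,0,0.087,0,0,0,0,0,0])

```text
time_s: 2.18
position: [0.5605, -0.2375, 0.3666]
ee_rot: [-3.141, -0.001, 1.38]
contact_force: [-0.0, -0.4, -0.7]
finger_gap: 0.087
grip_force: 0.0
```

```bash
python3 snap.py w1
```

```text
[ 0.56050115 -0.2375269   0.36658873]
```

tcp_steps(motion=[0.087,0.04,0,0,0,0,0,0.087,0.04,0,0,0,0,0,0.087,0,0,0,0,0,0,0.087,0,0,0,0,0,0])

```text
time_s: 2.57
position: [0.5705, -0.1808, 0.3674]
ee_rot: [-3.141, 0.001, 1.376]
contact_force: [0.1, -0.8, -1.4]
finger_gap: 0.0866
grip_force: 0.0
```

```bash
python3 snap.py w2
python3 -c "
import cv2,numpy as np
cv2.imwrite('pics/w12.png',np.vstack([cv2.resize(cv2.imread(f'pics/w{k}.png')[:, :],(400,300)) for k in(1,2)]))"
```

```text
[ 0.5704844  -0.18078422  0.36737307]
```

View pics/w12.png

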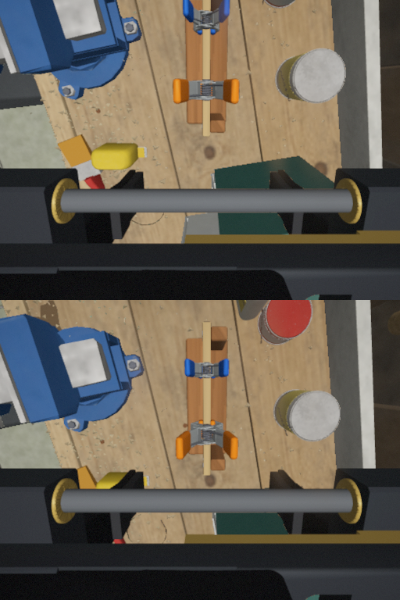

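Both wrist views show the big clamp between the fingers' line. In w1 its orange handles are at about (180,92) and (231,92) at half scale. In w2 they are at (184,443) and (231,443) of the stack, with the blue clamp and the rail beyond. Next: measuring with masks.

```bash
python3 - <<'E'
from h import *
import cv2,pickle
np.set_printoptions(precision=4,suppress=True)
D=[]
for n in('w1','w2'):
    c,s=pickle.load(open(f'pics/{n}.pkl','rb'));h=cv2.cvtColor(cv2.imread(f'pics/{n}.png'),cv2.COLOR_BGR2HSV)
    m=cv2.inRange(h,(6,190,130),(16,255,255));k,l,st,ce=cv2.connectedComponentsWithStats(m)
    B=sorted([i for i in range(1,k) if st[i,4]>150 and 200<ce[i,0]<330],key=lambda i:-st[i,4])[:2];B.sort(key=lambda i:ce[i,0])
    o=[]
    for i,sg in zip(B,(-1,1)):
        ys,xs=np.where(l==i);e=xs.min() if sg<0 else xs.max()
        near=np.abs(xs-e)<=3;o.append((e+.5*sg,ys[near].mean()));print(n,st[i],ce[i],o[-1])
    D.append((c,o))
P=[tri([(c,o[j]) for c,o in D]) for j in(0,1)]
for p in P:print(p)
a,b=P[0][0],P[1][0];v=b-a;print('width',np.linalg.norm(v),'mid',(a+b)/2,'yaw x',np.arctan2(v[1],v[0]))
S=manip.camera_info('side');T=manip.camera_info('top');print(proj(S,a),proj(S,b),proj(T,a),proj(T,b))
E
```

```text
w1 [222 101  19  31 408] [231.6716 115.1446] (np.float64(221.5), np.float64(116.22988505747126))
w1 [289 101  17  32 215] [299.6744 115.4791] (np.float64(305.5), np.float64(115.63636363636364))
w2 [225 168  18  36 414] [233.9493 184.7536] (np.float64(224.5), np.float64(188.72093023255815))
w2 [288 168  16  36 260] [297.8269 185.9308] (np.float64(303.5), np.float64(189.1818181818182))
(array([ 0.5395, -0.1713,  0.2081]), [np.float64(0.00018755706734314463), np.float64(0.00018755706734305925)])
(array([ 0.6021, -0.1828,  0.2128]), [np.float64(0.0002492246547643575), np.float64(0.0002492246547641685)])
width 0.06386937919848198 mid [ 0.5708 -0.1771  0.2104] yaw x -0.18228607152115786
[273.5556 142.1439] [253.3124 134.9401] [333.9879 175.7351] [338.0092 148.662 ]
```

In the tool's units: 0.03 m / 0.75 = 0.04, 0.0038 m / 0.75 = 0.0051.

tcp_steps(motion=[0.087,0.0051,0,0.04,0,0,0,0.087,0,0,0.04,0,0,0,0.087,0,0,0.04,0,0,0,0.087,0,0,0.0267,0,0,0,0.087,0,0,0.018,0,0,0,0.087,0,0,0,0,0,0,0.087,0,0,0,0,0,0], grip_n=30)

```text
time_s: 3.2
position: [0.571, -0.1797, 0.2432]
ee_rot: [-3.14, 0.001, 1.372]
contact_force: [-0.5, 0.2, 0.2]
finger_gap: 0.0869
grip_force: 0.0
```

tcp_steps(motion=[0.0,0,0,0,0,0,0,0,0,0,0,0,0,0,0,0,0,0,0,0,0,0,0,0,0,0,0,0,0,0,0,0,0,0,0,0,0,0,0,0,0,0,0,0,0,0,0,0,0,0,0,0,0,0,0,0])

```text
time_s: 3.87
position: [0.5729, -0.1774, 0.2469]
ee_rot: [3.138, 0.001, 1.375]
contact_force: [-2.5, -0.2, 20.8]
finger_gap: 0.0416
grip_force: 14.6
```

tcp_steps(motion=[0.0,0,0,0,0,0,0,0,0,0,0,0,0,0,0,0,0,0,0,0,0,0,0,0,0,0,0,0,0,0,0,0,0,0,0,0,0,0,0,0,0,0])

```text
time_s: 4.37
position: [0.5742, -0.1775, 0.2493]
ee_rot: [3.134, 0.002, 1.375]
contact_force: [-3.6, 0.4, 21.4]
finger_gap: 0.0282
grip_force: 31.4
```

```bash
python3 snap.py w3
```

```text
[ 0.57421917 -0.17753441  0.24933146]
```

View pics/w3.png

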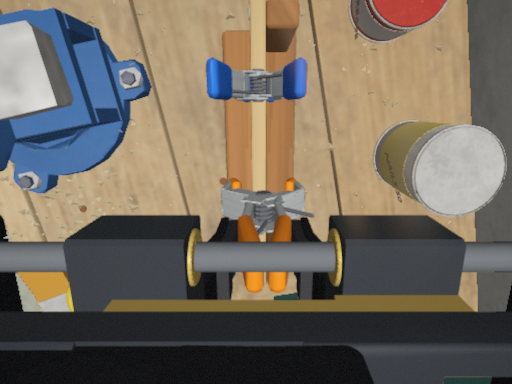

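The clamp is squeezed fully open: gap 28 mm, handles together at (250–280,250), and jaw tips spread either side of the rail at (235,185) and (290,185). I'll lift it.

In the tool's units: -0.025 m / 0.75 = -0.0333, -0.02 m / 0.75 = -0.0267.

tcp_steps(motion=[0,0,0,-0.0053,0,0,0,0,0,0,-0.0107,0,0,0,0,0,0,-0.0213,0,0,0,0,0,0,-0.0213,0,0,0,0,0,0,-0.0267,0,0,0,0,0,0,-0.0267,0,0,0,0,0,0,-0.0333,0,0,0,0,0,0,-0.0333,0,0,0,0,0,0,-0.0267,0,0,0,0,0,0,0,0,0,0], grip_n=40)

```text
time_s: 5.25
position: [0.5732, -0.1773, 0.4023]
ee_rot: [3.134, 0.001, 1.375]
contact_force: [0.1, -0.2, -0.2]
finger_gap: 0.0276
grip_force: 39.4
```

```bash
python3 - <<'E'
from h import *
import cv2
a=manip.capture('side');b=manip.capture('top')
r=lambda i,x,y,w,h,k:cv2.resize(i[y:y+h,x:x+w],None,fx=k,fy=k,interpolation=cv2.INTER_CUBIC)
o=np.zeros((600,800,3),np.uint8);o[:,:390]=r(a,170,60,130,200,3);o[:400,395:795]=r(b,260,90,100,100,4)
cv2.imwrite('pics/z1.png',o[:,:,::-1])
E
```

```text
(no output)
```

View pics/z1.png

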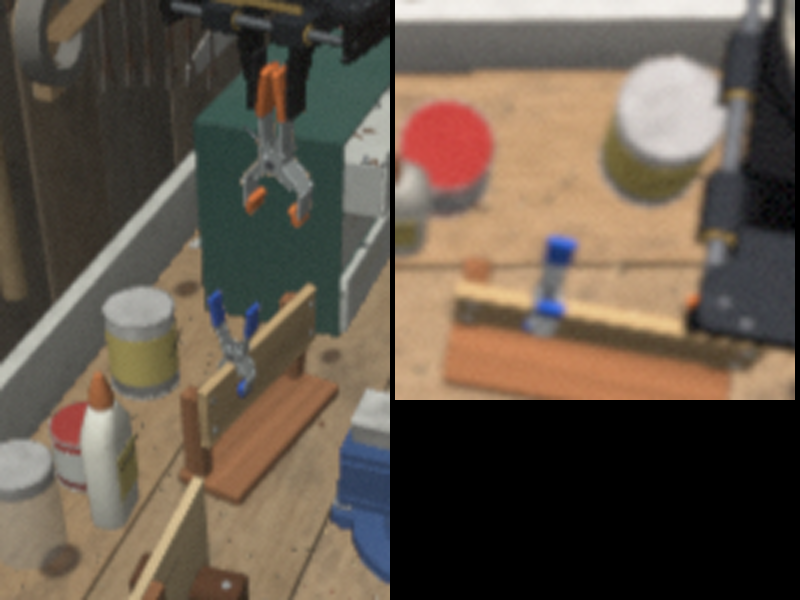

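The clamp is held open and clear of the rail, with the jaw tips at side pixels of about (255,127) and (269,131). The small clamp is unmoved. I'll measure the tips and head for the panel.

In the tool's units: 0.035 m / 0.75 = 0.0467, -0.006 m / 0.75 = -0.008, -0.029 rad / 1.5708 = -0.0185.

tcp_steps(motion=[0,0.0467,-0.008,0,0,0,-0.0185,0,0.0467,-0.008,0,0,0,-0.0185,0,0.0467,-0.008,0,0,0,-0.0185,0,0.0467,-0.008,0,0,0,-0.0185,0,0.0467,-0.008,0,0,0,-0.0185,0,0.0467,-0.008,0,0,0,-0.0185,0,0.04,-0.008,0,0,0,-0.0185,0,0.0267,-0.008,0,0,0,-0.0185,0,0,0,0,0,0,0,0,0,0,0,0,0,0])

```text
time_s: 6.18
position: [0.5497, 0.0858, 0.3965]
ee_rot: [-3.139, 0.001, 1.609]
contact_force: [1.4, -0.4, -1.1]
finger_gap: 0.0275
grip_force: 39.4
```

```bash
python3 snap.py p1
```

```text
[0.54967414 0.0858043  0.3965173 ]
```

tcp_steps(motion=[0,0.04,0,0,0,0,0,0,0.04,0,0,0,0,0,0,0,0,0,0,0,0,0,0,0,0,0,0,0])

```text
time_s: 6.57
position: [0.5484, 0.1451, 0.3971]
ee_rot: [-3.141, 0.0, 1.607]
contact_force: [0.4, -0.2, -1.6]
finger_gap: 0.0273
grip_force: 39.4
```

```bash
python3 snap.py p2
python3 - <<'E'
from h import *
import cv2
a=manip.capture('side');cv2.imwrite('pics/s2.png',a[:,:,::-1])
o=np.zeros((600,800,3),np.uint8)
for k in(1,2):o[300*(k-1):300*k,:400]=cv2.resize(cv2.imread(f'pics/p{k}.png'),(400,300))
o[:,400:]=cv2.resize(a[90:315,150:300,::-1],(400,600),interpolation=cv2.INTER_CUBIC)
cv2.imwrite('pics/z2.png',o)
E
```

```text
[0.54839187 0.14506868 0.39712776]
```

View pics/z2.png

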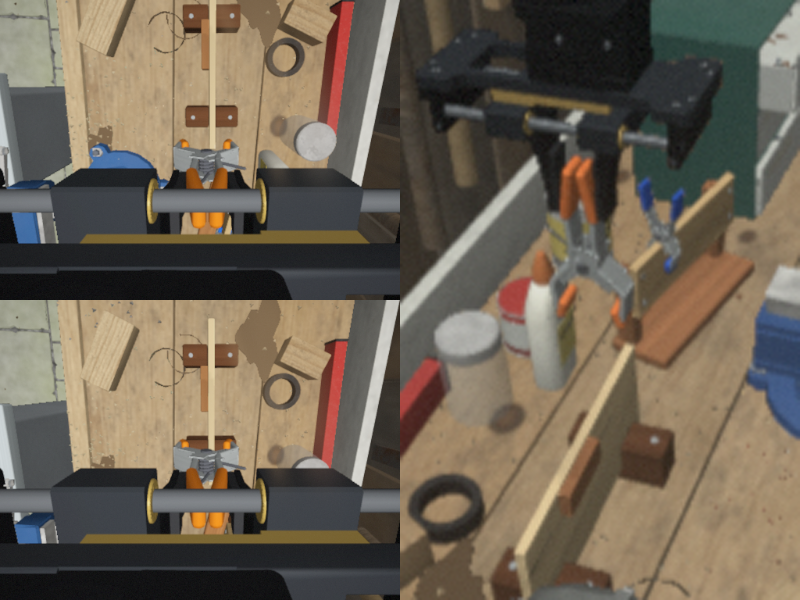

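In p1 the cleat is at half-scale (205,45), beside the panel strip at column 211. In p2 it is at (204,387 of the stack). The jaw tips show at half-scale (183,142) and (234,142), and at side pixels of about (212,202) and (236,213). Nothing has been disturbed. Next: masks.

```bash
python3 - <<'E'
from h import *
import cv2,pickle
np.set_printoptions(precision=4,suppress=True)
def blobs(m,amin):
    k,l,st,ce=cv2.connectedComponentsWithStats(m);return [(l==i,st[i],ce[i]) for i in range(1,k) if st[i,4]>=amin]
C=[];tips=[]
for n in('p1','p2'):
    c,s=pickle.load(open(f'pics/{n}.pkl','rb'));im=cv2.imread(f'pics/{n}.png');h=cv2.cvtColor(im,cv2.COLOR_BGR2HSV)
    y,x=(57,263) if n=='p1' else (111,261)
    hv=h[y,x].astype(int);print(n,'cleat hsv',hv,'panel',h[y,x+8])
    m=cv2.inRange(h,(max(hv[0]-4,0),int(hv[1]-45),int(hv[2]-45)),(int(hv[0]+3),min(255,int(hv[1]+45)),int(hv[2]+45)))
    for b,st,ce in blobs(m,60):
        if abs(ce[0]-x)<12 and abs(ce[1]-y)<40:
            ys,xs=np.where(b);r=cv2.minAreaRect(np.column_stack([xs,ys]).astype(np.float32));print(st,ce,r)
            bx=cv2.boxPoints(r);print(np.array([plane(c,p,.122) for p in bx])[:,:2]);C.append((c,ce))
    # panel strip edges at several rows
    hv=h[y,x+9 if n=='p1' else x+10]
    for yy in range(y-40,y+50,15):
        L=im[yy,x-20:x+30].sum(1);print(yy,L[8:44:1])
    m=cv2.inRange(h,(6,190,130),(18,255,255))
    t=[(st,ce) for b,st,ce in blobs(m,20) if 165<ce[1]<200 and 210<ce[0]<320];print('tips',t);tips.append((c,t))
print(tri(C)); pickle.dump(tips,open('tips.pkl','wb'))
S=manip.camera_info('side');h=cv2.cvtColor(cv2.imread('pics/s2.png'),cv2.COLOR_BGR2HSV)
for b,st,ce in blobs(cv2.inRange(h,(5,150,110),(18,255,255)),8):
    if 195<ce[0]<250 and 180<ce[1]<230:print('side',st,ce)
E
```

```text
p1 cleat hsv [ 14 142 162] panel [ 20  73 210]Traceback (most recent call last):
  File "<stdin>", line 11, in <module>
cv2.error: OpenCV(4.12.0) :-1: error: (-5:Bad argument) in function 'inRange'
> Overload resolution failed:
>  - lowerb is not a numerical tuple
>  - Expected Ptr<cv::UMat> for argument 'lowerb'
```

```bash
python3 - <<'E'
from h import *
import cv2,pickle
np.set_printoptions(precision=4,suppress=True)
def blobs(m,amin):
    k,l,st,ce=cv2.connectedComponentsWithStats(m);return [(l==i,st[i],ce[i]) for i in range(1,k) if st[i,4]>=amin]
C=[];tips=[]
for n in('p1','p2'):
    c,s=pickle.load(open(f'pics/{n}.pkl','rb'));im=cv2.imread(f'pics/{n}.png');h=cv2.cvtColor(im,cv2.COLOR_BGR2HSV)
    y,x=(57,263) if n=='p1' else (111,261)
    print(n,h[y,x-16:x+20].tolist())
    m=cv2.inRange(h,np.array([7,125,120]),np.array([15,185,220]))
    for b,st,ce in blobs(m,60):
        if abs(ce[0]-x)<12 and abs(ce[1]-y)<40:
            ys,xs=np.where(b);r=cv2.minAreaRect(np.column_stack([xs,ys]).astype(np.float32));print(st,ce,r)
            bx=cv2.boxPoints(r);print(np.array([plane(c,p,.122) for p in bx])[:,:2]);C.append((c,ce))
    m=cv2.inRange(h,(6,190,130),(18,255,255))
    t=[(st,ce) for b,st,ce in blobs(m,20) if 165<ce[1]<200 and 210<ce[0]<320];print('tips',t);tips.append((c,t))
print(tri(C)); pickle.dump(tips,open('tips.pkl','wb'))
S=manip.camera_info('side');h=cv2.cvtColor(cv2.imread('pics/s2.png'),cv2.COLOR_BGR2HSV)
for b,st,ce in blobs(cv2.inRange(h,(5,150,110),(18,255,255)),8):
    if 195<ce[0]<250 and 180<ce[1]<230:print('side',st,ce)
E
```

```text
p1 [[19, 80, 176], [18, 76, 177], [18, 77, 178], [18, 78, 179], [17, 80, 176], [17, 82, 172], [17, 84, 169], [17, 82, 167], [18, 83, 166], [18, 81, 163], [16, 95, 159], [14, 145, 156], [14, 140, 166], [14, 141, 164], [14, 142, 163], [14, 143, 162], [14, 142, 162], [14, 144, 161], [14, 143, 162], [14, 147, 160], [15, 126, 154], [19, 82, 177], [20, 73, 211], [21, 73, 209], [20, 73, 210], [21, 73, 210], [20, 73, 210], [20, 71, 211], [21, 74, 207], [20, 80, 192], [18, 83, 181], [18, 82, 184], [18, 82, 184], [19, 84, 183], [18, 85, 180], [18, 85, 179]]
[257  24  11  64 621] [262.1852  54.8808] ((262.0, 55.5), (63.0, 10.0), 90.0)
[[0.5355 0.2372]
 [0.546  0.2376]
 [0.5486 0.1748]
 [0.5376 0.1744]]
tips [(array([231, 179,  10,   9,  65], dtype=int32), array([235.7077, 183.0923])), (array([286, 179,  10,  11,  91], dtype=int32), array([290.4396, 184.3407]))]
p2 [[18, 82, 181], [18, 79, 183], [18, 78, 183], [18, 78, 183], [18, 81, 183], [17, 81, 185], [18, 79, 184], [18, 80, 186], [19, 79, 188], [18, 76, 191], [18, 77, 192], [17, 90, 181], [14, 147, 160], [14, 140, 169], [14, 144, 167], [14, 
[... 172 characters left out ...]
1, 213], [20, 70, 215], [20, 71, 215], [19, 74, 209], [18, 79, 193], [18, 79, 193], [18, 79, 193], [18, 81, 192], [18, 81, 190], [18, 81, 189]]
[257  84   9  59 530] [261.0075 112.9453] ((261.0, 113.0), (58.0, 8.0), 90.0)
[[0.5367 0.2371]
 [0.5455 0.2374]
 [0.5478 0.1743]
 [0.5387 0.174 ]]
tips [(array([231, 179,  11,   9,  73], dtype=int32), array([236.2877, 183.137 ])), (array([285, 178,  12,  12,  99], dtype=int32), array([290.3939, 184.0707]))]
(array([0.5422, 0.2065, 0.1275]), [np.float64(3.874220399837825e-05), np.float64(3.8742203998410344e-05)])
side [201 185   5  10  35] [202.5714 190.0571]
side [210 197   6  11  34] [212.1471 201.6471]
side [229 202   5  11  22] [230.8182 207.4091]
```

```bash
python3 - <<'E'
from h import *
import pickle
np.set_printoptions(precision=4,suppress=True)
c,s=pickle.load(open('pics/p2.pkl','rb'));S=manip.camera_info('side')
print('stack',plane(c,(265.6,113),.122),[plane(c,(q,113),.122)[0] for q in(256.6,274.6)])
c1,_=pickle.load(open('pics/p1.pkl','rb'));print('stack p1',plane(c1,(266.3,55),.122))
print('far tip',tri([(c,(290.4,184)),(S,(212.1,201.6))]));print('near tip',tri([(c,(236,183)),(S,(232.5,210))]))
print('mid ray at z=.235',plane(c,(263.3,183.5),.235),plane(c,(236,183.5),.235),plane(c,(290.4,183.5),.235))
p=np.array(s['position']);print('tcp',p,manip.read_state()['position'],s['ee_rot'])
c3,s3=pickle.load(open('pics/w3.pkl','rb'));print('w3 pivotish',s3['position'])
E
```

```text
stack [0.5473 0.2066 0.122 ] [np.float64(0.5372510175499622), np.float64(0.5573660197637623)]
stack p1 [0.5465 0.2074 0.122 ]
far tip (array([0.5669, 0.1544, 0.2464]), [np.float64(0.0014308122788369295), np.float64(0.0014308122788367643)])
near tip (array([0.5236, 0.1505, 0.2325]), [np.float64(0.0009914594762755805), np.float64(0.0009914594762756499)])
mid ray at z=.235 [0.547  0.1521 0.235 ] [0.5247 0.1513 0.235 ] [0.5692 0.1529 0.235 ]
tcp [0.5484 0.1451 0.3971] [0.549  0.1428 0.397 ] [-3.1406  0.0004  1.6075]
w3 pivotish [ 0.5742 -0.1775  0.2493]
```

Stack centre is about (0.547, 0.207). The measured width of 20 mm and cleat length of 63–64 mm match the text. The jaw midpoint is at x 0.547, so it is aligned. I'll move along to the cleat, descend partway and check.

In the tool's units: 0.03 m / 0.75 = 0.04, 0.025 m / 0.75 = 0.0333.

tcp_steps(motion=[0,0.0267,0.0009,0,0,0,0,0,0.0267,0.0009,0,0,0,0,0,0.024,0.0008,0,0,0,0,0,0,0,0.0267,0,0,0,0,0,0,0.04,0,0,0,0,0,0,0.0333,0,0,0,0,0,0,0.0133,0,0,0,0,0,0,0,0,0,0,0,0,0,0,0,0,0,0,0,0,0,0,0,0])

```text
time_s: 7.5
position: [0.5493, 0.2031, 0.3145]
ee_rot: [3.139, -0.001, 1.606]
contact_force: [-0.6, 0.2, -0.1]
finger_gap: 0.0275
grip_force: 39.4
```

```bash
python3 snap.py p3
python3 - <<'E'
from h import *
import cv2
a=manip.capture('side');cv2.imwrite('pics/s3.png',a[:,:,::-1]);b=manip.capture('top')
o=np.zeros((600,800,3),np.uint8);w=cv2.imread('pics/p3.png')
o[:400,:400]=cv2.resize(w[100:300,160:360],(400,400))
o[:,400:]=cv2.resize(a[140:290,170:270,::-1],(400,600),interpolation=cv2.INTER_CUBIC)
cv2.imwrite('pics/z3.png',o)
E
```

```text
[0.54927836 0.20309929 0.31445215]
```

View pics/z3.png

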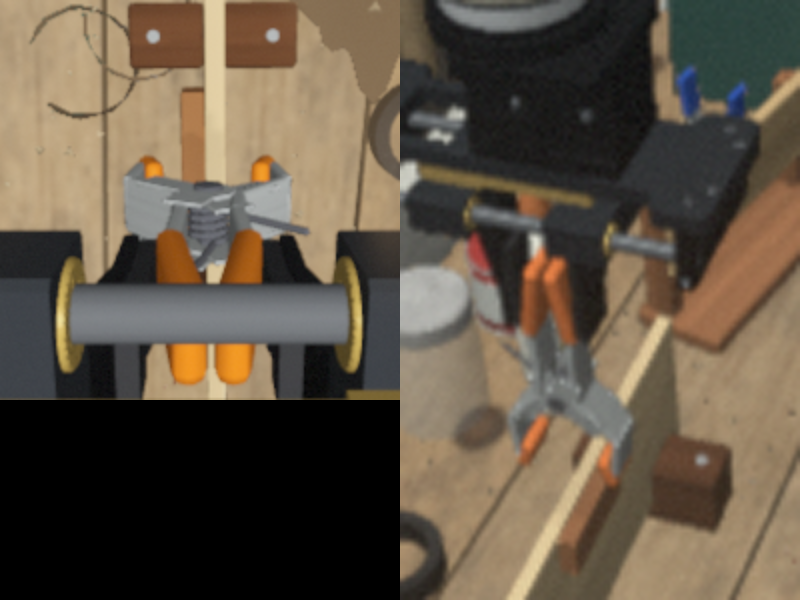

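At this height the jaws straddle the stack in the wrist crop: tips at columns 152 and 262, stack from 182 to 225, so the tips sit about 0.8 mm toward +x. The side view agrees. I'll nudge and descend.

In the tool's units: 0.008 m / 0.75 = 0.0107, -0.0008 m / 0.75 = -0.0011.

tcp_steps(motion=[0,0,-0.0011,0.0107,0,0,0,0,0,0,0.0107,0,0,0,0,0,0,0.0107,0,0,0,0,0,0,0.0107,0,0,0,0,0,0,0.0107,0,0,0,0,0,0,0.0107,0,0,0,0,0,0,0.004,0,0,0,0,0,0,0,0,0,0,0,0,0,0,0,0,0,0,0,0,0,0,0,0])

```text
time_s: 8.48
position: [0.5477, 0.2034, 0.2621]
ee_rot: [3.141, -0.0, 1.607]
contact_force: [-0.5, 0.7, -1.0]
finger_gap: 0.0276
grip_force: 39.4
```

```bash
python3 snap.py p4
python3 - <<'E'
from h import *
import cv2
a=manip.capture('side')
o=np.zeros((600,800,3),np.uint8);w=cv2.imread('pics/p4.png')
o[:400,:400]=cv2.resize(w[100:300,160:360],(400,400))
o[:,400:]=cv2.resize(a[140:290,170:270,::-1],(400,600),interpolation=cv2.INTER_CUBIC)
cv2.imwrite('pics/z4.png',o)
E
```

```text
[0.54769379 0.20342782 0.26213196]
```

View pics/z4.png

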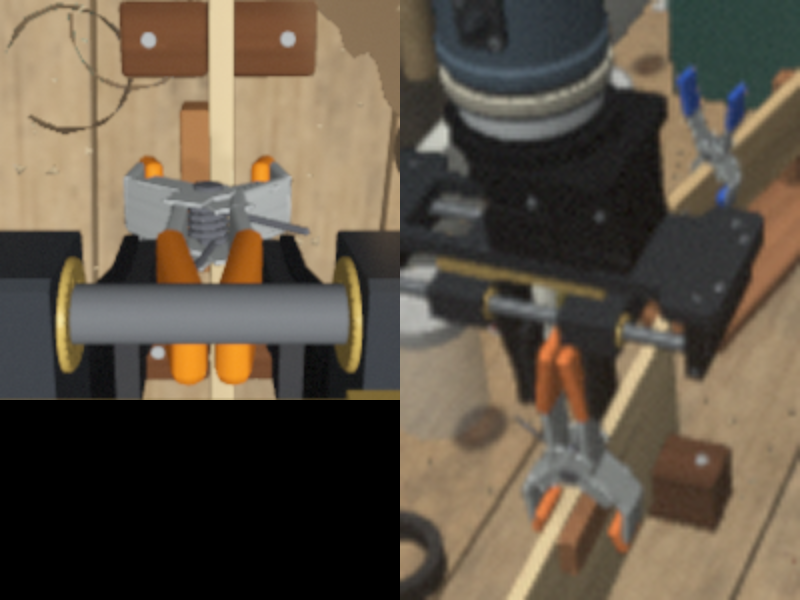

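The wrist view shows the stack (181–235) centred between the tips (inner edges about 163 and 252). The side view shows the tips below the top edge on either side, the near tip at about (225,272), with no contact force. One numeric height check, then I'll hand in if it holds.

```bash
python3 - <<'E'
from h import *
import pickle
S=manip.camera_info('side');c,s=pickle.load(open('pics/p4.pkl','rb'))
for z in(.09,.1,.11):print(z,proj(S,np.array([.524,.203,z])),proj(S,np.array([.570,.203,z])))
print(tri([(c,(236,182)),(S,(224.5,271.5))]),tri([(c,(290.5,182)),(S,(206.5,266.5))]))
E
```

```text
0.09 [226.30062093 274.65543367] [207.2036945  269.28122954]
0.1 [225.98772315 271.63316962] [206.75398454 266.26504757]
0.11 [225.67007902 268.56506076] [206.29755734 263.20381341]
(array([0.52400149, 0.21235059, 0.10992995]), [np.float64(0.0013963348539773497), np.float64(0.001396334853977246)]) (array([0.56600483, 0.21419678, 0.11216404]), [np.float64(0.001994205146920455), np.float64(0.0019942051469206573)])
```

```bash
python3 -c "
from rig import manip
print(manip.job_done())"
```

```text
the job is handed in; nothing more can be done
None
```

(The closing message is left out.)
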